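# Snap the bearing board onto its barbed posts

### The job

Pick up the brown bearing board by its cream grip, turn it the matching way round, set it over the three barbed posts of the wash stand and press it down beside one post after another until every post has clicked through and the board lies fully home on all three shoulders, then let go of it. The board is brittle: use only the force that one post needs and do not force it down on all three posts at once. Leave the copper dish, the canister and the red brake block where they are.

Things in the scene. Friction and masses are not known exactly. Their poses are not given: they have to be found in the camera images.
- board: Brown phenolic bearing board, loose, first flat on the table: 170 (x) x 120 (y) x 4 mm thick, 220 g. Origin: centre of its underside, z up. Four steel bearings (22 mm across, 10 high) sit on top at x, y = (0, +-40) and (-50, +-46) mm. Three 12 (x) x 14 (y) mm through holes at x, y = (68, 44), (68, -44) and (-68, 0) mm. Going down past the barbs it cracks if the fingers' contact forces on it add up to over 34 N (a straight push of about 24 N, or a squeeze).
- grip (a point): top centre of the cream grip bar in the middle of the board: 52 mm long along the board's x, 14 mm wide along y, standing 32 mm above the board's top (this point is 36 mm above the board's underside)
- stand: Fixed galvanized wash stand, base plate 190 (x) x 140 (y) x 6 mm. Origin: centre of the plate's underside, which screw feet hold 1 to 13 mm above the table. Three dark steel posts at x, y = (68, 44), (68, -44) and (-68, 0) mm, each an 28 mm thick foot with a flat red rubber top (the shoulder, 30 mm above the origin), and on it a barbed core. A board merely laid on rests on the barbs' ramps, its underside about 12 mm above the shoulders; home, it lies on them.
- post_a (a point): centre of the shoulder of the post at x = 68, y = 44 mm. Every post: core 6.4 mm thick tapering to a 3 mm tip 21.5 mm above the shoulder; two yellow sprung barbs on its +x and -x sides, whose ramps start 17.5 mm above the shoulder (6 mm over both) and widen to 18 mm at 7.5 mm; flat undersides 6 mm above the shoulder
- post_b (a point): shoulder of the post at x = 68, y = -44 mm. Behaviour of every post: pressed beside it, the board's corner goes down with rising resistance, peaking at about 9 to 14 N, and then gives way; once its top is below the barbs they spring out over it and it cannot come up again (up to 2 mm of play). On the shoulder, further pressing only raises the force steeply
- post_c (a point): shoulder of the post at x = -68, y = 0 mm. While other corners are still up the board is tilted, so a corner may need a second press when the others are down
- hole_a (a point): centre of the board's hole at x = 68, y = 44 mm, on the board's underside; level with the shoulder when home. The free flat place to press on for this corner lies 24 mm inboard along x, at x = 44, y = 44 mm, and is about 30 mm wide along x
- hole_b (a point): centre of the board's hole at x = 68, y = -44 mm, on the board's underside; level with the shoulder when home. The free flat place to press on for this corner lies 24 mm inboard along x, at x = 44, y = -44 mm, and is about 30 mm wide along x
- hole_c (a point): centre of the board's hole at x = -68, y = 0 mm, on the board's underside; level with the shoulder when home. The free flat place to press on for this corner lies 24 mm inboard along x, at x = -44, y = 0 mm, and is about 30 mm wide along x
- dish: Copper dish, 90 mm across, 22 mm high, loose; origin centre of its underside. Not to be disturbed.
- canister: Dented aluminium canister with push-on lid, 62 mm across, 62 mm high, loose; origin centre of its underside. Not to be disturbed.
- brake_block: Worn red rubber heel brake block, 34 x 50 x 30 mm high, loose; origin centre of its underside. Not to be disturbed.
There are look-alikes about, which are no part of the job. Leave any green look-alike of the board alone.

How it is judged (in metres and radians):
On the way:
1. the board is set over the stand with all three posts in its holes (horizontal distance between hole_c and post_c below 0.008 m and horizontal distance between board and stand below 0.006 m and angle between the x axis of board and the x axis of stand, either way round below 0.06 rad and z of each of hole_a, hole_b, hole_c in the frame of stand below 0.047 m), for 0.1 s.
At the end, for the whole second after the job is handed in: The board lies at rest on the stand, centred within 6 mm and aligned within 0.06 rad, the hole of its single-hole end within 8 mm of the single post, with the underside at each of its three holes less than 2.7 mm above the shoulders (all three posts clicked through), and nothing holds it (horizontal distance between hole_c and post_c below 0.008 m and horizontal distance between board and stand below 0.006 m and angle between the x axis of board and the x axis of stand, either way round below 0.06 rad and z of each of hole_a, hole_b, hole_c in the frame of stand below 0.0327 m and linear speed of board below 0.02 m/s); the robot touches nothing.
It fails at once if while a corner of the board is being pushed down past the barbs the fingers push or squeeze the board with more than 34 N of contact force in all (it cracks) (contact force between the fingers and board above 34 N and horizontal distance between board and stand below 0.02 m and z of any of hole_a, hole_b, hole_c in the frame of stand below 0.038 m).
It fails at once if the dish, the canister or the brake block is moved by more than 20 mm (distance of any of dish, canister, brake_block from where it was at the start of the episode above 0.02 m).
It also fails if it takes over 67 s, if anything falls off the work surface, if the arm or the gripper's body presses on something with over 40 N, if the wrist force passes 120 N, or if a joint passes its speed limit or range.

### The arm

A 6-joint arm with a two-finger parallel gripper is mounted at the origin on the work surface. World frame = base frame: x ahead of the robot, y to its left, z up, the work surface at z = 0. Lengths are in mm, angles in rad, forces in N, time in s.
With the tool pointing down it reaches from about 400 to 825 mm from the base axis. Payload 7 kg.
Tool frame: the origin (TCP) lies at the very end of the fingers, on their centre line; the grasp point (between the pads) lies 19 mm behind it; z points along the fingers, y is the line along which they close (so a half turn about z gives the same grasp; the last joint's range is limited). The gripper opens to 88 mm and grips with 3 to 60 N. Pads are 19 mm wide; open, the fingers measure 130 mm over their backs; the gripper's body (78 mm by 193 mm) begins 47 mm behind the grasp point.
Start: joints at [0.288, 0.359, 0.012, 0, -1.224, -0.288], TCP at [674.978, -0.019, 226.561] pointing down, gripper open.
Joint ranges: [-3.07, 3.07], [-1.43, 2.12], [-1.02, 1.25], [-3.03, 1.67], [-3.05, -0], [-3.03, 3.03]. Speed limits (rad/s): [2.39, 2.39, 3.01, 3.14, 3.14, 3.14].

### API

Orientations are given as a unit quaternion [x, y, z, w].
In Python, from plant import bot gives the robot as it stands. Calls block until the motion is done:
- bot.move_ptp(position, orientation): joint-space move of the TCP to a pose.
- bot.line_to(position, velocity=150, ori=None): straight line of the TCP; ori=None keeps the orientation; velocity is the mean speed in mm/s.
- bot.move_joints(angles): joint-space move.
- bot.move_gripper(opening, force=None): finger opening in mm; force is the grip in N (None keeps the last); returns when the fingers have stopped.
- bot.pause(seconds).
- bot.solve_ik(position, orientation): joint angles nearest the present ones, or None.
- bot.read_state(): the state.
- bot.camera(name): name is "scene" or "side" or "wrist"; returns the picture (400x640x3 uint8, red, green, blue); there is no depth.
- bot.get_calibration(name): a dict with "fx", "fy", "cx", "cy" (pixels), "view" (4x4, takes a point from world to camera coordinates); the wrist camera has in their place "T_tool_cam" (4x4, takes a point from camera to tool coordinates, whose origin is the TCP and whose axes are the flange's). Camera axes: x right, y up, looking along -z (the intrinsics and any distortion apply to the point x, -y, -z); pixel columns grow to the right and rows downward; lengths in mm; the calibration is good to about 2 mm. A picture is of the moment at which its call begins: read the wrist's pose just before it. get_calibration takes no time and is no camera call.
A pose or a line that the arm cannot do raises bot.Unreachable and nothing moves.
- bot.close_job(): hands the job in; it is judged then, once.
The state is a dict: "t": time; "joint_pos": joint angles; "qvel": joint speeds; "tau": joint torques, N m; "tcp_pos": TCP position; "eef_rot": TCP orientation; "contact_force": force on the tool from outside, world axes, zero at the start; "moment": the same for the moment, N m; "width": finger opening in mm; "finger_force": force on a finger pad.
Only numpy, scipy, OpenCV 4.12 (cv2) and the standard library are available. Lean on these libraries where they do the work, as an engineer would, in place of code of your own. Each camera call takes 0.05 s, during which the arm holds its last target. There are 200 camera calls.

## Working session

There is one attempt and no reset: what is moved stays moved. The work goes in short steps, each a Python script; the robot and the scene stay as the last script left them, time stands still between calls to the robot, and variables do not carry over. Pictures are saved under pics/ and viewed, at most 10 in all, crops included, and the job is handed in when it is done.

```bash
ls; mkdir -p pics; python3 - <<'E'
from plant import bot
import cv2,numpy as np
a=bot.camera("scene");b=bot.camera("side");c=bot.camera("wrist")
for n,i in zip(("scene","side","wrist"),(a,b,c)): cv2.imwrite(f"pics/{n}0.png",i[:,:,::-1])
m=np.vstack([np.hstack([a,b]),np.hstack([c,c*0])])
cv2.imwrite("pics/all0.png",cv2.resize(m[:,:,::-1],(800,500),interpolation=cv2.INTER_AREA))
for n in ("scene","side","wrist"): print(n,bot.get_calibration(n))
s=bot.read_state();print(s)
E
```

```text
pics
scene {'fx': 384.1211802855861, 'fy': 384.1211802855861, 'cx': 316.73799102401273, 'cy': 199.98854611172777, 'view': array([[ 8.42138332e-01,  5.38908056e-01,  1.95227255e-02,
        -4.32430643e+02],
       [-3.07469794e-01,  4.50104205e-01,  8.38372549e-01,
         1.53190928e+02],
       [ 4.43018460e-01, -7.12028308e-01,  5.44747953e-01,
        -1.31824688e+03],
       [ 0.00000000e+00,  0.00000000e+00,  0.00000000e+00,
         1.00000000e+00]])}
side {'fx': 391.7484204359238, 'fy': 391.7484204359238, 'cx': 312.1700080747882, 'cy': 195.67977115822947, 'view': array([[ 7.39067905e-01, -6.73617860e-01, -4.19653283e-03,
        -4.61458422e+02],
       [ 4.22776564e-01,  4.58986351e-01,  7.81403549e-01,
        -2.52412019e+02],
       [-5.24441235e-01, -5.79284479e-01,  6.24011925e-01,
        -7.09196050e+02],
       [ 0.00000000e+00,  0.00000000e+00,  0.00000000e+00,
         1.00000000e+00]])}
wrist {'fx': 285.55288615705575, 'fy': 285.55288615705575, 'cx': 326.4427624879493, 'cy': 200.74766704475357, 'T_tool_cam': array([[ 1.17338251e-04,  9.53691562e-01,  3.00786288e-
[... 287 characters left out ...]
{'t': 0.15, 'joint_pos': array([ 2.88095067e-01,  3.59229233e-01,  1.12900205e-02, -2.61276975e-04,
       -1.22409038e+00, -2.88106659e-01]), 'qvel': array([-0.00044891, -0.0022003 ,  0.00147824,  0.00156075,  0.00085782,
        0.00090706]), 'tau': array([ 1.39394037e-04, -5.83274567e+01,  2.93289685e+01,  7.00122759e+00,
        8.75052094e-03, -9.76538854e-05]), 'tcp_pos': array([ 6.74641808e+02, -2.46198983e-02,  2.25841271e+02]), 'eef_rot': array([-7.07071099e-01,  7.07142182e-01,  4.02123992e-04, -4.83341566e-04]), 'contact_force': array([-1.1261667 , -0.4498774 , -0.50468769]), 'moment': array([ 0.07196271, -0.0279501 , -0.00597391]), 'finger_force': 0.0, 'width': 87.61700997593196}
```

View pics/scene0.png

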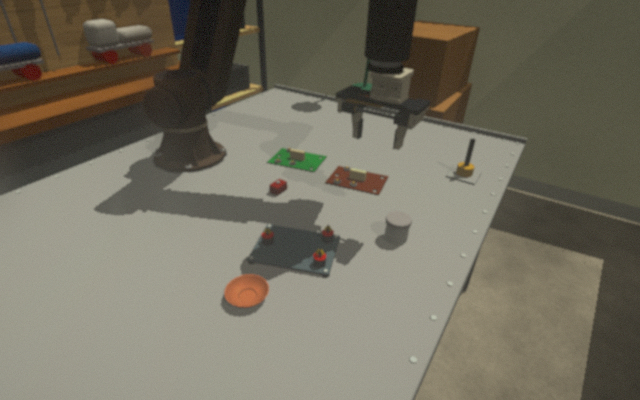

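View pics/wrist0.png

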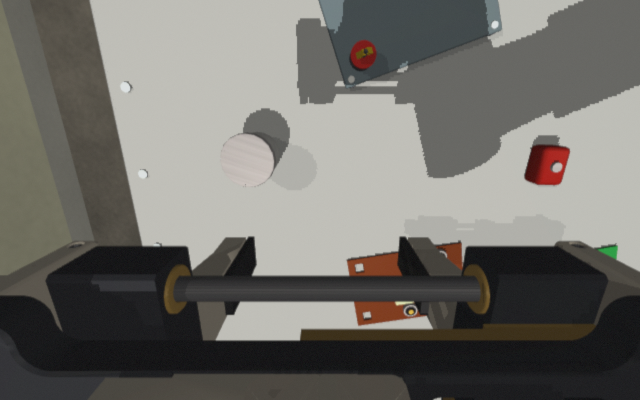

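The brown board is at about (358,179) with a cream grip at (357,174). The look-alikes are the green board (297,159) and, for other red things, the brake block (278,187). The stand is at (295,250) with posts at (267,236), (327,232) and (320,258). The dish is at (246,292) and the canister at (398,228). I'm choosing the brown board and will check it in a close crop.

```bash
cat > h.py <<'E'
from plant import bot
import cv2,numpy as np
from scipy.spatial.transform import Rotation as R
def cam(name,st=None):
    c=bot.get_calibration(name)
    if name=="wrist":
        T=np.eye(4);T[:3,:3]=R.from_quat(st["eef_rot"]).as_matrix();T[:3,3]=st["tcp_pos"];M=T@c["T_tool_cam"]
    else: M=np.linalg.inv(c["view"])
    return c,M
def ray(c,M,u,v,z):
    d=M[:3,:3]@np.array([(u-c["cx"])/c["fx"],-(v-c["cy"])/c["fy"],-1]);o=M[:3,3]
    return o+d*(z-o[2])/d[2]
def proj(c,M,p):
    q=np.linalg.inv(M)@np.append(p,1);return c["cx"]+c["fx"]*q[0]/-q[2],c["cy"]-c["fy"]*q[1]/-q[2]
def crop(img,x0,y0,x1,y1,f): return cv2.resize(img[y0:y1,x0:x1],None,fx=f,fy=f,interpolation=cv2.INTER_CUBIC)
def quat(yaw): # tool down, tool y axis (closing) at angle yaw in world
    y=np.array([np.cos(yaw),np.sin(yaw),0]);z=np.array([0,0,-1.]);return R.from_matrix(np.c_[np.cross(y,z),y,z]).as_quat()
E
python3 - <<'E'
from h import *
c,M=cam("scene")
for n,u,v,z in [("grip",357,172,36),("green",297,159,4),("brake",278,187,15),("dish",246,292,10),("can",398,217,62),("p1",267,232,55),("p2",327,228,55),("p3",320,253,55)]: print(n,ray(c,M,u,v,z).round())
i=cv2.imread("pics/scene0.png");
a=crop(i,320,155,400,205,5);b=crop(i,240,220,345,280,4)
b=cv2.resize(b,(420,240));o=np.zeros((500,830,3),np.uint8);o=np.zeros((250,800,3),np.uint8)
w=np.zeros((500,420,3),np.uint8);w[:250,:400]=a;w[250:490]=b
cv2.imwrite("pics/c1.png",w)
E
```

```text
grip [555. 161.  36.]
green [319. 179.   4.]
brake [390. -18.  15.]
dish [ 584. -378.   10.]
can [762. -27.  62.]
p1 [ 532. -242.   55.]
p2 [ 638. -152.   55.]
p3 [ 672. -236.   55.]
```

View pics/c1.png

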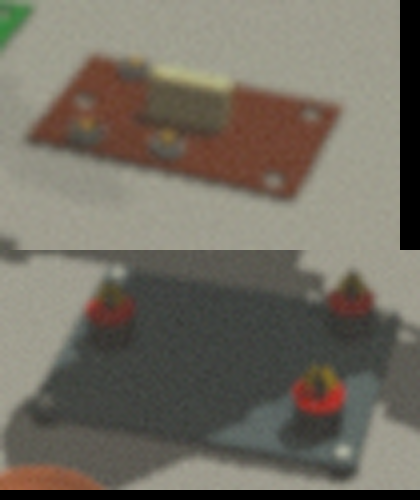

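View pics/side0.png

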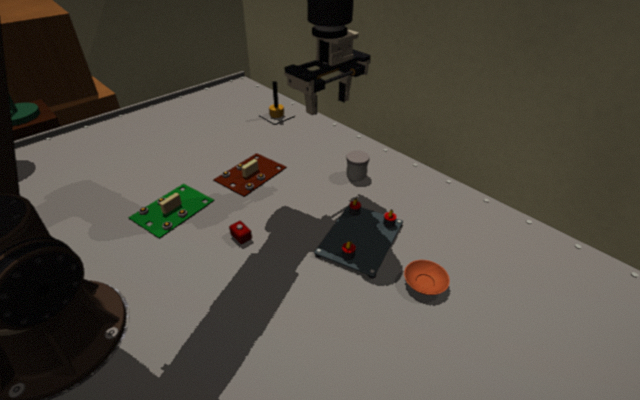

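The close crop confirms the brown board: cream grip, its pair of holes at the right end (382,178) and (374,191), single hole at the left (337,175). In the stand, the single post is at the left, around (267,236). The canister stands just right of the pair of posts. I'll move to look at both with the wrist camera.

```bash
python3 - <<'E'
from h import *
c,M=cam("scene")
a,b,s=[ray(c,M,u,v,4)[:2] for u,v in [(382.4,178),(374.4,191.2),(337,175)]]
m=(a+b)/2;d=m-s;by=np.arctan2(d[1],d[0]);print("board",a,b,s,(m+s)/2,by,np.hypot(*d))
p=[ray(c,M,240+u/4,220+(v-250)/4,38)[:2] for u,v in [(110,315),(351,300),(319,395)]]
m=(p[1]+p[2])/2;d=m-p[0];sy=np.arctan2(d[1],d[0]);print("stand",p,(m+p[0])/2,sy,np.hypot(*d))
bc=(a+b)/4+s/2
# approach view of board: tool y along board y (either sign)
for k in (1,-1):
  for nm,cc,yw in(("b",bc,by),("s",(m+p[0])/2,sy)):
    q=quat(yw+k*np.pi/2);tx=R.from_quat(q).as_matrix()[:2,0]
    print(k,nm,[bot.solve_ik([*(cc-o*tx),z],q) for o,z in((0,20),(31,200))])
E
```

```text
board [613.98299856 224.75627673] [627.37128206 138.5511742 ] [486.87423262 160.32876265] [553.77568646 170.99124406] 0.15804671012095015 135.49159436869863
stand [array([ 528.5540617 , -237.60820231]), array([ 637.56322289, -146.82259705]), array([ 666.79979898, -228.7363916 ])] [ 590.36778632 -212.69384832] 0.38313754342313283 133.29158391718462
1 b [array([ 6.36778374e-01,  4.17209084e-01, -4.40875468e-01, -4.44089210e-16,
       -7.12711775e-01, -2.04952799e+00]), array([ 0.61202594,  0.27140152, -0.17545815,  0.        , -1.12393666,
       -2.02477556])]
1 s [array([-0.03517563,  0.47824571, -0.32888718,  0.        , -0.76366344,
       -1.15248315]), array([-0.01499352,  0.33639544, -0.0826644 ,  0.        , -1.15173648,
       -1.17266527])]
-1 b [array([ 6.36778374e-01,  4.17209084e-01, -4.40875468e-01,  4.44089210e-16,
       -7.12711775e-01,  1.09206466e+00]), array([ 0.66440598,  0.17170946, -0.3069076 ,  0.        , -1.09217927,
        1.06443705])]
-1 s [array([-0.03517563,  0.47824571, -0.32888718,  0.        , -0.76366344,
        1.9891095 ]), array([-0.05721562,  0.26251619, -0.18771905,  0.        , -1.12056108,
        2.01114949])]
```

```bash
python3 - <<'E'
from h import *
import json
def look(cc,yw,z,name):
    q=quat(yw+np.pi/2);tx=R.from_quat(q).as_matrix()[:2,0]
    bot.move_ptp([*(np.array(cc)-31*tx),z],q);bot.pause(.2)
    s=bot.read_state();i=bot.camera("wrist");cv2.imwrite(f"pics/{name}.png",i[:,:,::-1])
    json.dump({k:list(s[k]) for k in("tcp_pos","eef_rot")},open(name+".json","w"));print(s["t"])
    return i[:,:,::-1]
a=look([590,-213],.383,180,"ws");b=look([554,171],.158,160,"wb")
cv2.imwrite("pics/w2.png",np.hstack([crop(a,200,20,440,260,1.66),crop(b,200,20,440,260,1.66)]))
E
```

```text
1.2167
2.8833
```

View pics/w2.png

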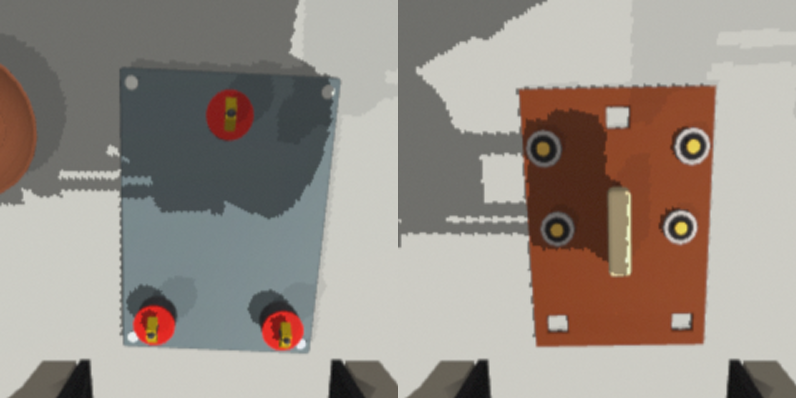

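The left panel shows the stand, with shoulder discs c (230,115), b (154,326) and a (282,330). The right panel shows the board, with holes c (617,117), b (557,323) and a (682,321) and the grip top at (620,233). The way round is the same, about 0.22 rad apart.

```bash
cat >> h.py <<'E'
import json
from scipy.optimize import least_squares
L=np.array([[68,44],[68,-44],[-68,0]],float)
def fit(name,pix,zs,scale=1.66,o=(200,20),img=None):
    st=json.load(open(name+".json"));c,M=cam("wrist",st)
    out=[]
    for z in zs:
        P=np.array([ray(c,M,o[0]+u/scale,o[1]+v/scale,z)[:2] for u,v in pix])
        f=lambda x:(L@np.array([[np.cos(x[2]),np.sin(x[2])],[-np.sin(x[2]),np.cos(x[2])]])+x[:2]-P).ravel()
        r=least_squares(f,[*P.mean(0),.3]);out.append((z,*r.x.round(3),round(float(np.sqrt(2*r.cost/3)),2),P.round(1).tolist()))
    return out
E
python3 - <<'E'
from h import *
for r in fit("ws",[(282,330),(154,326),(230,115)],[31,34,37,40,43]):print(r)
for r in fit("wb",[(682-398,321),(557-398,323),(617-398,117)],[0,4,8]):print(r)
st=json.load(open("wb.json"));c,M=cam("wrist",st);print("grip",ray(c,M,200+222/1.66,20+233/1.66,36))
# stand height from scene/side views: project fitted shoulder per z
E
```

```text
(31, np.float64(585.745), np.float64(-203.818), np.float64(0.342), 1.34, [[635.3, -139.1], [666.0, -222.7], [520.0, -226.9]])
(34, np.float64(585.126), np.float64(-204.149), np.float64(0.342), 0.71, [[634.4, -140.0], [664.8, -222.8], [520.2, -226.9]])
(37, np.float64(584.506), np.float64(-204.48), np.float64(0.342), 0.52, [[633.5, -140.8], [663.7, -222.8], [520.5, -226.9]])
(40, np.float64(583.886), np.float64(-204.81), np.float64(0.342), 1.04, [[632.6, -141.7], [662.5, -222.9], [520.7, -227.0]])
(43, np.float64(583.267), np.float64(-205.141), np.float64(0.342), 1.72, [[631.7, -142.6], [661.3, -223.0], [520.9, -227.0]])
(0, np.float64(551.349), np.float64(177.283), np.float64(0.175), 0.95, [[611.0, 233.4], [626.5, 145.1], [483.5, 165.3]])
(4, np.float64(550.478), np.float64(177.055), np.float64(0.175), 0.25, [[609.7, 232.5], [625.0, 145.3], [483.7, 165.2]])
(8, np.float64(549.607), np.float64(176.827), np.float64(0.175), 0.98, [[608.3, 231.6], [623.5, 145.5], [484.0, 165.2]])
grip [549.72116053 177.30746968  36.        ]
```

```bash
python3 - <<'E'
from h import *
q=quat(.175+np.pi/2)
bot.move_gripper(32,14)
bot.move_ptp([550.2,177.1,70],q);bot.line_to([550.2,177.1,18],60)
s=bot.read_state();print(s["t"],s["tcp_pos"],s["contact_force"])
bot.move_gripper(0,14);s=bot.read_state();print(s["width"],s["finger_force"],s["contact_force"])
bot.line_to([550.2,177.1,110],100)
s=bot.read_state();print(s["t"],s["width"],s["finger_force"],s["contact_force"],s["tcp_pos"])
# over the stand, high
q=quat(.342+np.pi/2);bot.move_ptp([584.6,-204.4,110],q);bot.pause(.2)
s=bot.read_state();print(s["t"],s["width"],s["tcp_pos"])
w=bot.camera("wrist")[:,:,::-1];a=bot.camera("scene")[:,:,::-1];b=bot.camera("side")[:,:,::-1]
for n,i in zip(("w3","a3","b3"),(w,a,b)):cv2.imwrite(f"pics/{n}.png",i)
json.dump({k:list(s[k]) for k in("tcp_pos","eef_rot")},open("w3.json","w"))
o=np.zeros((590,800,3),np.uint8)
o[:250,:400]=crop(w,200,20,440,170,1.667)[:250,:400]
o[:320,400:]=crop(a,230,190,330,270,4);o[330:570,400:720]=crop(b,310,180,390,240,4)
cv2.imwrite("pics/o3.png",o)
E
```

```text
5.475 [550.45184583 177.24210302  18.2709997 ] [ 0.69073884 -0.8797644   0.19972485]
14.126445877796279 14.000182896852493 [-0.8639141  -0.39624289  3.32766662]
6.9917 13.809902492047334 13.999741226434708 [ 0.36282411 -0.4163844  -3.28069584] [549.71820254 176.8486016  109.24363232]
8.6167 13.847306576465142 [ 584.97623758 -203.34393969  110.08043589]
```

View pics/o3.png

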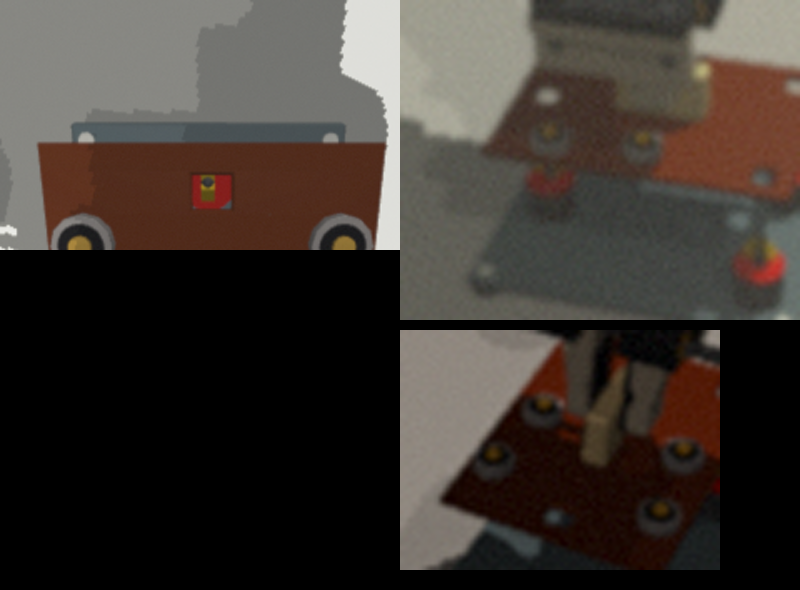

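The wrist view shows post c's tip at (207,182) inside hole c, centred at (211,190). The grasp is straight, so I compute the offset.

```bash
python3 - <<'E'
from h import *
st=json.load(open("w3.json"));c,M=cam("wrist",st)
h=ray(c,M,200+211.5/1.667,20+191/1.667,94);p=ray(c,M,200+207.5/1.667,20+182/1.667,58)
print("hole c",h,"post c tip",p)
a=.342;ca=np.array([np.cos(a),np.sin(a)])
print("expected hole c",np.array(st["tcp_pos"])[:2]-68*ca, "stand-fit post c",np.array([584.6,-204.4])-68*ca)
# scene: hole a/b px and tip of a; scene crop origin 230,190, scale 4
c,M=cam("scene")
T=np.array(st["tcp_pos"])
ex=np.r_[ca,0];ey=np.array([-ca[1],ca[0],0])
S=np.array([584.6,-204.4,0])
for nm,l in zip("abc",L):
  print(nm,"hole",[round((x-o)*4) for x,o in zip(proj(c,M,np.r_[T[:2],95]+ex*l[0]+ey*l[1]),(230,190))],"tip",[round((x-o)*4) for x,o in zip(proj(c,M,S+[0,0,58]+ex*l[0]+ey*l[1]),(230,190))])
E
```

```text
hole c [ 520.79944917 -225.36514847   94.        ] post c tip [ 520.44967225 -227.29849995   58.        ]
expected hole c [ 520.91440275 -226.14923115] stand-fit post c [ 520.53816517 -227.20529146]
a hole [397, 83] tip [393, 135]
b hole [364, 174] tip [360, 229]
c hole [147, 91] tip [149, 144]
```

```bash
python3 - <<'E'
from h import *
x,y=584.6,-204.9
bot.line_to([x,y,84],80);bot.pause(.2)
f0=np.mean([bot.read_state()["contact_force"] for _ in range(1)],0);print(f0)
z=84
while z>56:
    z-=1.5;bot.line_to([x,y,z],30);s=bot.read_state()
    d=s["contact_force"]-f0;print(z,s["tcp_pos"].round(1),d.round(1))
    if d[2]>4.5:break
bot.pause(.1);s=bot.read_state();print(s["t"],s["contact_force"]-f0,s["width"])
w=bot.camera("wrist")[:,:,::-1];a=bot.camera("scene")[:,:,::-1];b=bot.camera("side")[:,:,::-1]
for n,i in zip(("w4","a4","b4"),(w,a,b)):cv2.imwrite(f"pics/{n}.png",i)
o=np.zeros((590,800,3),np.uint8)
o[:250,:400]=crop(w,200,20,440,170,1.667)[:250,:400]
o[:320,400:]=crop(a,245,210,345,290,4);o[330:590,400:]=crop(b,310,190,410,255,4)
cv2.imwrite("pics/o4.png",o)
E
```

```text
[-0.38747423 -0.52057235 -2.97793653]
82.5 [ 584.6 -204.9   82.6] [0.1 0.4 0.8]
81.0 [ 584.5 -204.9   80.9] [ 0.7 -0.1  1.5]
79.5 [ 584.5 -204.9   79.4] [0.7 0.3 0.4]
78.0 [ 584.5 -204.9   77.9] [0.6 1.3 1.2]
76.5 [ 584.5 -204.9   76.4] [1.2 0.2 1.3]
75.0 [ 584.5 -204.9   74.8] [0.8 1.2 0.7]
73.5 [ 584.5 -204.9   73.4] [0.5 0.5 0.9]
72.0 [ 584.5 -204.9   71.9] [1.2 1.8 0.9]
70.5 [ 584.5 -204.9   70.4] [-0.3  0.4 -0.7]
69.0 [ 584.5 -204.9   68.9] [0.1 0.3 1.3]
67.5 [ 584.5 -204.9   67.4] [0.8 0.8 1.7]
66.0 [ 584.6 -205.    66.1] [-0.6  0.5  3.1]
64.5 [ 584.8 -205.2   65.2] [-2.1 -0.5  7.8]
12.7917 [-2.32737734 -0.4752987   8.26774639] 13.599261702757504
```

View pics/o4.png

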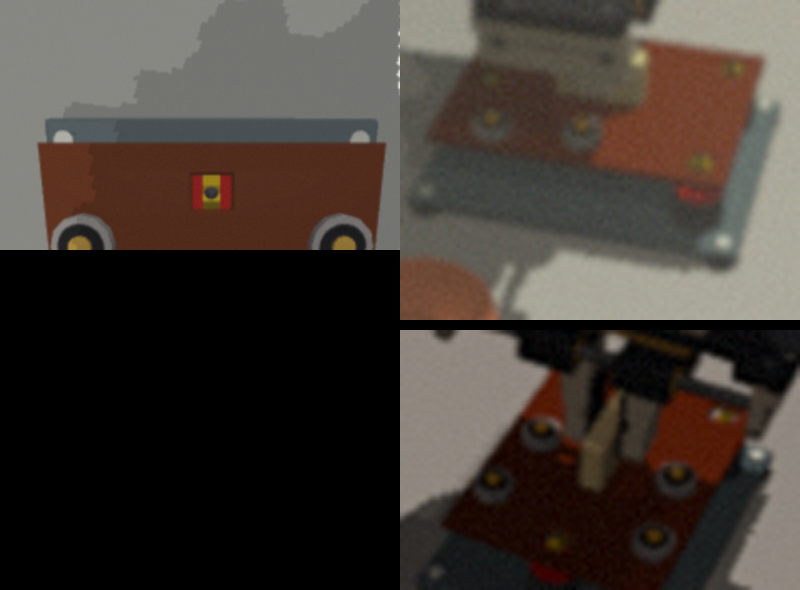

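All three barb tips show centred in their holes: c at (211,192) in the wrist crop, a (732,68) and b (702,162) in the scene crop. I release the board and press post a gently.

```bash
cat >> h.py <<'E'
C=np.array([584.5,-205.0]);A=.342
def press(lx,ly,z0,lim=17,zmin=36,st=.6):
    q=quat(A+np.pi/2);e=np.array([np.cos(A),np.sin(A)]);n=np.array([-e[1],e[0]])
    P=C+e*lx+n*ly
    bot.line_to([*P,100],200,ori=q);bot.line_to([*P,z0],100);bot.pause(.15)
    f0=bot.read_state()["contact_force"][2];z=z0;log=[]
    while z>zmin:
        z-=st;bot.line_to([*P,z],20);s=bot.read_state();f=s["contact_force"][2]-f0
        log.append((round(float(s["tcp_pos"][2]),1),round(float(f),1)))
        if f>lim:break
    print(s["t"],log)
    bot.line_to([*P,z0],100)
E
python3 - <<'E'
from h import *
s=bot.read_state();p=s["tcp_pos"]
bot.move_gripper(28);bot.line_to([C[0],C[1],110],120);bot.move_gripper(0,14)
press(44,44,56)
bot.line_to([*bot.read_state()["tcp_pos"][:2],100],200)
E
```

```text
22.1417 [(55.7, 0.2), (54.8, 0.7), (54.1, 0.4), (53.5, 0.6), (52.9, -0.1), (52.3, 0.9), (51.9, 1.8), (51.5, 4.6), (50.9, 6.0), (50.4, 4.7), (50.0, 6.9), (49.6, 9.9), (49.1, 9.8), (48.7, 9.7), (48.3, 10.6), (47.9, 12.1), (45.6, 2.9), (45.0, 1.9), (44.3, 0.9), (43.8, 1.6), (43.6, 5.0), (43.4, 8.4), (43.3, 12.0), (43.0, 14.6), (42.9, 18.3)]
```

Post a clicked (12 N, then gave way). Next are b and c.

```bash
python3 - <<'E'
from h import *
press(44,-44,54)
bot.line_to([*bot.read_state()["tcp_pos"][:2],100],200)
press(-44,0,54)
p=bot.read_state()["tcp_pos"];bot.line_to([p[0],p[1],100],200)
print(bot.read_state()["t"])
E
```

```text
30.1583 [(53.8, 0.4), (53.3, 3.4), (52.6, 5.2), (52.0, 5.2), (51.5, 5.9), (51.0, 6.7), (50.6, 7.7), (50.1, 8.1), (49.7, 11.0), (48.2, 2.5), (47.3, 3.2), (46.8, 3.6), (46.0, 1.8), (44.8, -1.5), (44.4, 0.2), (44.3, 0.6), (43.8, -0.7), (43.5, 3.4), (43.3, 6.4), (43.1, 8.9), (42.9, 11.6), (42.7, 13.8), (42.5, 16.8), (42.3, 19.7)]
38.9833 [(53.8, -0.7), (52.8, -0.9), (52.1, -0.4), (51.5, -1.1), (51.0, -0.4), (50.4, -0.2), (49.8, -0.8), (49.4, 2.1), (49.0, 4.0), (48.6, 5.7), (48.1, 6.6), (47.6, 7.8), (47.2, 7.7), (46.7, 8.3), (45.2, 1.9), (44.4, 2.3), (43.7, 1.3), (42.9, 0.3), (42.2, -0.3), (41.8, -0.3), (41.3, -0.0), (40.8, -1.5), (40.2, -1.2), (40.1, 4.9), (40.1, 9.5), (40.1, 15.6), (40.0, 19.8)]
39.675
```

c is home at z≈40. A second press at a and b, now that the others are down.

```bash
python3 - <<'E'
from h import *
for y in (44,-44):
    press(44,y,45,lim=16,zmin=37,st=.7)
    p=bot.read_state()["tcp_pos"];bot.line_to([p[0],p[1],100],200)
bot.line_to([p[0],p[1],220],200);q=quat(A+np.pi/2);tx=R.from_quat(q).as_matrix()[:2,0]
bot.move_ptp([*(C-31*tx),180],q);bot.pause(.2)
s=bot.read_state();print(s["t"],s["contact_force"])
json.dump({k:list(s[k]) for k in("tcp_pos","eef_rot")},open("w5.json","w"))
w=bot.camera("wrist")[:,:,::-1];b=bot.camera("side")[:,:,::-1];a=bot.camera("scene")[:,:,::-1]
o=np.zeros((590,800,3),np.uint8)
o[:398,:398]=crop(w,200,20,440,260,1.66)[:398,:398]
o[:300,400:]=crop(a,245,215,345,290,4);o[310:590,400:]=crop(b,310,190,410,260,4)
cv2.imwrite("pics/o5.png",o)
E
```

```text
43.6667 [(44.6, 0.5), (43.5, -0.3), (42.8, -0.3), (42.1, -0.3), (41.4, -0.2), (40.7, -0.8), (40.2, 1.2), (40.1, 5.5), (40.1, 11.3), (40.1, 16.2)]
48.5333 [(44.6, -0.7), (43.5, -0.1), (42.8, 0.6), (42.1, -0.6), (41.4, 0.4), (40.8, 0.2), (40.2, -0.2), (40.2, 5.2), (40.1, 10.0), (40.1, 13.8), (40.0, 18.8)]
50.5083 [-0.61338636  0.32212104 -0.05257421]
```

View pics/o5.png

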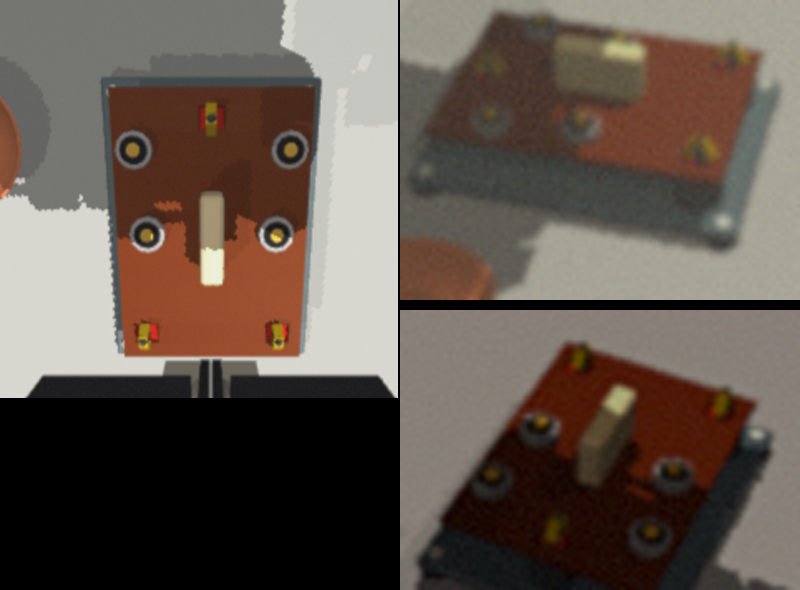

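All three press spots bottom out level at z≈40.1. The barbs have spread above the board at c (211,118), b (145,336) and a (279,336), and the gripper is clear, so I'm handing in.

```bash
python3 -c "
from plant import bot
print(bot.close_job())"
```

```text
the job is handed in; nothing more can be done
None
```

The bearing board is home on all three shoulders: every post clicked through at 12 N or less and no press passed 20 N, the board is released, the gripper is clear, and the job was handed in after about 51 s (no verdict was returned).

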